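# Flip down the fence stop and set the board against it

### The job

Set up the board at the stop fence: first flip the stop with the round foot over, so that it hangs down in front of the fence, and leave the two square-footed stops folded back. Then push the board flat along the fence and up to the stop, so that its long side lies against the fence and its left end touches the round foot. Do it by pushing only: lift nothing, and leave the other things on the bench where they are.

Things in the scene. Friction and masses are not known exactly. Their poses are not given: they have to be found in the camera images.
- fence: Straight fence fixed to the bench: plywood rail with an aluminium top, 620 mm long (its y axis), 50 mm deep (x), 55 mm tall. Origin: centre of its underside. Its x axis points away from the robot, square to the rail; the flat front face the board goes against is at x = -25 mm in this frame. Bolt heads near its ends stand 6 mm high.
- round_stop: The stop with the ROUND foot, one of three flip stops in a row on top of the fence, 60 to 140 mm apart, in any order. This is its fixed base, 44 x 34 mm: origin at the centre of its underside, on the fence's top; axes as the fence's. On a hinge pin 35 mm above the origin and parallel to the fence sits an L-shaped aluminium arm (200 g) with a grey plastic foot. It cannot move sideways.
- round_arm (a joint): Flip angle of round_stop's arm: 0 = folded back (start), 2.79 = hanging in front of the fence. Pushed from behind, at the foot's height, towards the robot it turns up and over (top at most 110 mm above the pin); a light push does it, higher on the foot is easier, and the contact rises about 15 mm on the way. Once the foot has passed above the pin it falls by itself, damped, in 1 to 3 s.
- round_arm_foot (a point): Centre of the round foot, moves with the arm. The foot is a grey cylinder, 36 mm in diameter, 40 mm deep, axis along the fence's x. Folded back, it stands up from the arm: centre 21 mm behind (+x) and 80 mm above the pin, rearmost edge 46 mm behind and 70 mm above it. Hanging: centre 22 mm above the bench, filling the first 2 to 42 mm in front of the fence, right side 18 mm to -y of the stop's origin.
- square_stop1: Stop with a SQUARE foot, otherwise the same as round_stop (foot a block 36 mm wide, 36 mm tall, 40 mm deep); folded back, to stay so. Origin and axes of its fixed base as for round_stop.
- square_arm1 (a joint): Flip angle of the arm of square_stop1: 0 = folded back (start), 2.79 = hanging in front of the fence.
- square_stop2: Stop with a SQUARE foot, otherwise the same as round_stop (foot a block 36 mm wide, 36 mm tall, 40 mm deep); folded back, to stay so. Origin and axes of its fixed base as for round_stop.
- square_arm2 (a joint): Flip angle of the arm of square_stop2: 0 = folded back (start), 2.79 = hanging in front of the fence.
- board_center (a point): Centre of the board, 15 mm above the bench: a loose oak-coloured block of board, 92 mm wide (its x), 170 mm long (its y), 30 mm thick, about 0.33 kg, lying flat in front of the fence to the right of all stops, up to some 40 mm clear of the fence and a little turned. Long side roughly along the fence; axes roughly as the fence's.
- board: The same board; origin at the centre of its underside, z up.
- board_corner_left (a point): Corner of the board on its fence side (+x) at its left end (+y), half-way up: this end must meet the round foot.
- board_corner_right (a point): Corner of the board on its fence side (+x) at its right end (-y), half-way up.
- spray_can: Bystander: upright spray can, 58 mm in diameter, 170 mm tall; origin at the centre of its underside.
- glue_bottle: Bystander: upright white glue bottle, 52 mm in diameter, 140 mm tall; origin at the centre of its underside.
- screwdriver: Bystander: screwdriver 200 mm long, lying to the left of the fence; origin on its underside.
- offcut: Bystander: wooden offcut block 50 x 70 x 40 mm at the front right of the bench; origin at the centre of its underside.
Things that resemble listed ones, but are neither listed nor needed, are in the scene too. What is shaped like the board but purple is not meant.

How it is judged:
On the way, in this order (a step that is already met when the one before it is completed fails the run):
1. the round-footed stop hangs down in front of the fence (value of joint round_arm above 2.65 rad), for 0.2 s.
2. the board lies along the fence with its left end at the round foot (value of joint round_arm above 2.65 rad and x of board_corner_left in the frame of fence between -0.03 and -0.02 m and x of board_corner_right in the frame of fence between -0.03 and -0.02 m and y of board_corner_left in the frame of round_stop between -0.023 and -0.013 m), for 0.2 s.
At the end, for the whole second after the job is handed in: The round-footed stop hangs down (flip angle over 2.65 rad), both square-footed stops are folded back (under 0.2 rad); both fence-side corners of the board are within 5 mm of the fence's face and its left end within 5 mm of the round foot's side; the board lies flat on the bench, at rest (all of step 2 and value of joint each of square_arm1, square_arm2 below 0.2 rad and height (world z) of board_center below 0.019 m and angle between board's own z axis and vertical below 0.05 rad and linear speed of board below 0.01 m/s); the robot touches nothing.
It fails at once if the board is lifted or tipped (height (world z) of board_center above 0.025 m or angle between board's own z axis and vertical above 0.15 rad).
It fails at once if a square-footed stop is flipped (value of joint any of square_arm1, square_arm2 above 0.8 rad).
It fails at once if another thing on the bench is moved or knocked over (distance of any of spray_can, glue_bottle, screwdriver, offcut from where it was at the start of the episode above 0.02 m or angle between any of spray_can, glue_bottle's own z axis and vertical above 0.3 rad).
It also fails if it takes over 69 s, if anything falls off the work surface, if the arm or the gripper's body presses on something with over 40 N, if the wrist force passes 120 N, or if a joint passes its speed limit or range.

### The arm

A 6-joint arm with a two-finger parallel gripper is mounted at the origin on the work surface. World frame = base frame: x ahead of the robot, y to its left, z up, the work surface at z = 0. Lengths are in m, angles in rad, forces in N, time in s.
With the tool pointing down it reaches from about 0.425 to 0.95 m from the base axis. Payload 3.5 kg.
Tool frame: the origin (TCP) lies on the centre line of the jaws, within the pads' length; the fingertips stand 19 mm ahead of it and the grasp point (between the pads) is the TCP (bot.tips_ahead is the distance from the TCP to the fingertips, in m); z points along the fingers, y is the direction in which the jaws open and shut (so a half turn about z gives the same grasp; the last joint's range is limited). The gripper opens to 85 mm and grips with 20 to 120 N. Pads are 22 mm wide; open, the fingers measure 114 mm over their backs; the gripper's body (76 mm by 85 mm) begins 54 mm behind the grasp point. The pads swing forward as they close: fully open they stand 13 mm farther back than shut.
Start: joints at [1.163, 0.286, 1.577, -0, 1.279, -0.15], TCP at [0.172, 0.653, 0.25] pointing down, gripper open.
Joint ranges: [-2.77, 2.77], [-0.9, 2.22], [0.21, 2.48], [-1.53, 4.67], [0.24, 2.81], [-2.84, 2.84]. Speed limits (rad/s): [2.79, 2.79, 3.14, 3.14, 3.14, 3.14].

### API

Orientations are given as a unit quaternion [w, x, y, z].
In Python, from workcell import bot gives the robot as it stands.
- The arm moves only by the tool play_rows, never from a script. Its argument "series" is one flat list of numbers, 7 for each row, row after row: the closure, from 0 (fully open) to 1 (shut), then the shift along the tool's x, y, z in m, then the turn, a rotation vector about the tool's x, y, z in units of 10 degrees (1.0 is 10 degrees). A call has 1 to 8 rows; each row is the pose to reach, as a shift and turn from the pose commanded when the call began, along the tool's axes at that moment; what a row does not reach only later rows make up. A row lasts 1/8 s, in which the tool goes at most 62.5 mm and 10.7 degrees, less where a joint would pass 70% of its speed; a pose out of reach is approached as far as the arm can. A call with a gripper value outside its range is refused whole. The fingers move at their own pace and stop on an object; "force" is the grip in N (left out, the last holds). Time passes only in rows, so rows that repeat a pose let the fingers close. It gives the time, the measured TCP pose, the force and the opening at its end, in the units of the state.
- bot.get_obs(): the state, without advancing time (a new reading comes with each control period).
- bot.camera(name): name is "scene" or "top"; returns a dict with "image" (420x560x3 uint8, red, green, blue), "depth" (420x560 float32, m along the optical axis (not along the pixel's ray), 0 where there is no reading), "intrinsics" (3x3 intrinsics, pixels), "k1" (the pictures are not rectified: a ray, as slopes to the right and down, at radius r is drawn at 1 + k1 r^2 times it, then the intrinsics apply), "camera_from_world" (4x4, takes a point from world to camera coordinates). Camera axes: x right, y down, z forward; pixel columns grow to the right and rows downward; lengths in m; the calibration is good to about 2 mm. A picture is of the moment at which its call begins.
- bot.close_job(): hands the job in, once; it reports no verdict.
The state is a dict: "time_s": time; "joint_pos": joint angles; "qd": joint speeds; "joint_efforts": joint torques, N m; "position": TCP position; "orientation": TCP orientation; "wrist_force": force on the tool from outside, world axes, zero at the start; "ft_torque": the same for the moment, N m; "grip_width": finger opening in m.
Only numpy, scipy, OpenCV 4.12 (cv2) and the standard library are available. Lean on these libraries where they do the work, as an engineer would, in place of code of your own. Each camera call takes 0.05 s, during which the arm holds its last target.

## Working session

There is one attempt and no reset: what is moved stays moved. The work goes in short steps, Python scripts to look and compute and a tool call to move; the robot and the scene stay as the last step left them, time stands still between calls to the robot, and variables do not carry over. Pictures are saved under pics/ and viewed, and the job is handed in when it is done.

Besides the shell and the picture viewer there is one more tool, called after "Request:" by a JSON object that holds its "op" and its "data", one argument or row to a line. play_rows: Moves the arm, as the interface text tells. Its arguments: {"type":"object","properties":{"series":{"type":"array","items":{"type":"number"}},"force":{"type":"number"}},"required":["series"]}

```bash
mkdir -p pics; ls; python3 - <<'E'
from workcell import bot
import cv2,numpy as np
o=bot.get_obs(); print(o)
for n in ("scene","top"):
    c=bot.camera(n); cv2.imwrite(f"pics/{n}0.png",c["image"][:,:,::-1]); np.savez(f"{n}0.npz",**c)
    print(n,c["intrinsics"],c["k1"],c["camera_from_world"])
E
```

```text
pics
{'time_s': 0.0, 'joint_pos': array([ 1.16301487e+00,  2.87183453e-01,  1.57815854e+00, -1.38928369e-05,
        1.27856742e+00, -1.49987971e-01]), 'qd': array([-0.00033485,  0.00132307,  0.00054541, -0.00157916,  0.00055553,
       -0.00043994]), 'joint_efforts': array([ 2.53827766e-04, -4.05986416e+01, -2.92622441e+01, -1.39540898e-04,
        5.99164676e-03, -6.66485363e-06]), 'position': array([0.17181627, 0.65214811, 0.24894524]), 'orientation': array([-3.12490700e-04,  1.28538037e-01,  9.91703903e-01, -1.11545542e-03]), 'wrist_force': array([-0.31398747, -0.07439611,  0.01191601]), 'ft_torque': array([0.04361619, 0.05144154, 0.02899177]), 'grip_width': 0.08512421408750862}
scene [[471.21736488   0.         272.21694066]
 [  0.         471.21736488 206.40255576]
 [  0.           0.           1.        ]] -0.06204164793422096 [[-0.52637896  0.85019983  0.00924336  0.23243163]
 [ 0.70762674  0.44408375 -0.54959441 -0.2323292 ]
 [-0.4713699  -0.28275409 -0.83538048  1.72830104]
 [ 0.          0.          0.          1.        ]]
top [[400.73037563   0.         279.4211131 ]
 [  0.         400.73037563 208.5469649 ]
 [  0.           0.           1.        ]] -0.006624015788868933 [[-0.00604705 -0.99994387 -0.00869943  0.03065589]
 [-0.99305091  0.00702739 -0.11747557  0.46323515]
 [ 0.11753011  0.0079286  -0.99303767  1.30367254]
 [ 0.          0.          0.          1.        ]]
```

View pics/scene0.png

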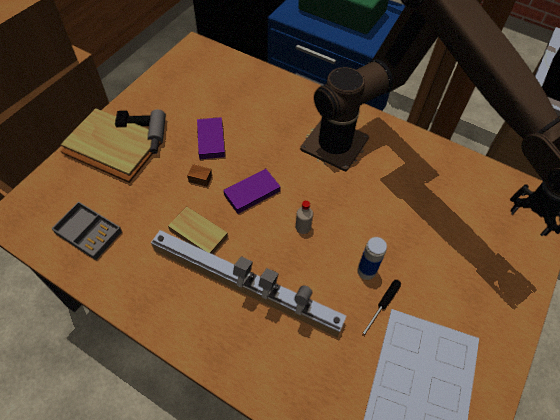

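View pics/top0.png

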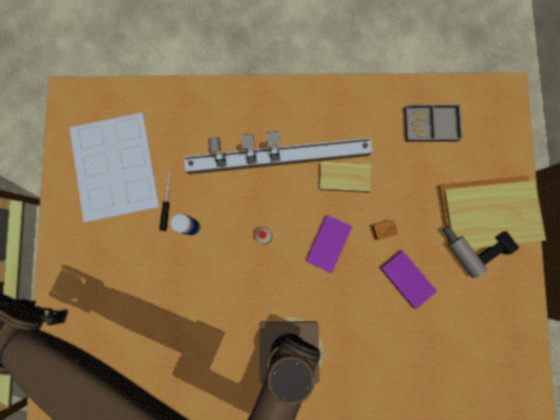

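The scene view has the stops at (243,268), (269,282) and (304,296), the oak board at (198,229), and purple lookalikes at (210,137) and (252,189). There is also an oak panel at (110,145). The top view has the stops at (216,148), (249,145) and (274,143), and the board at (345,177). Next I'll crop the feet.

```bash
cat > h.py <<'E'
import numpy as np,cv2
def load(n): return dict(np.load(n))
def rays(c,uv):
    K=c["intrinsics"];k=float(c["k1"]);uv=np.atleast_2d(np.float64(uv))
    s=cv2.undistortPoints(uv[:,None],K,np.array([k,0,0,0,0.]))[:,0]
    T=c["camera_from_world"];R=T[:3,:3];o=-R.T@T[:3,3]
    return o,np.c_[s,np.ones(len(s))]@R
def plane(c,uv,z):
    o,d=rays(c,uv); return o+d*((z-o[2])/d[:,2])[:,None]
def proj(c,P):
    P=np.atleast_2d(P);T=c["camera_from_world"]
    r,_=cv2.Rodrigues(T[:3,:3])
    return cv2.projectPoints(P.reshape(-1,1,3).astype(float),r,T[:3,3],c["intrinsics"],np.array([float(c["k1"]),0,0,0,0]))[0][:,0]
def cloud(c):
    d=c["depth"];v,u=np.mgrid[:d.shape[0],:d.shape[1]]
    o,r=rays(c,np.c_[u.ravel(),v.ravel()])
    P=o+r*d.ravel()[:,None]; return P.reshape(*d.shape,3)
E
python3 - <<'E'
from h import *
s=load("scene0.npz");t=load("top0.npz")
a=cv2.resize(s["image"][235:340,140:360],None,fx=3.6,fy=3.6,interpolation=2)[:,:,::-1]
cv2.imwrite("pics/c1.png",np.clip(a*1.3,0,255))
b=cv2.resize(t["image"][120:210,170:390],None,fx=3.6,fy=3.6,interpolation=2)[:,:,::-1]
cv2.imwrite("pics/c2.png",np.clip(b*1.3,0,255))
E
```

```text
[ WARN:0@0.086] global loadsave.cpp:1063 imwrite_ Unsupported depth image for selected encoder is fallbacked to CV_8U.
```

View pics/c1.png

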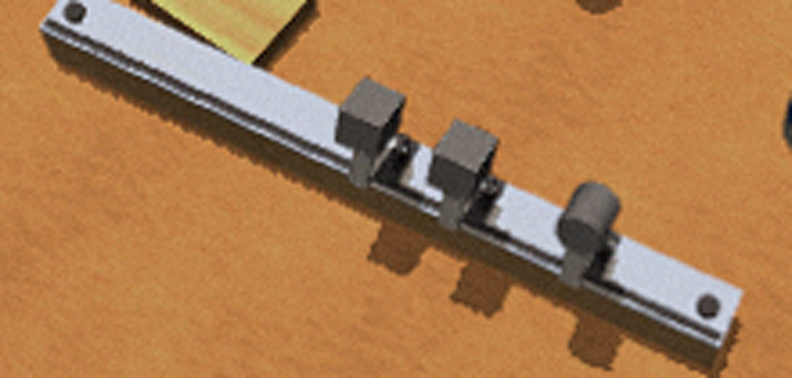

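View pics/c2.png

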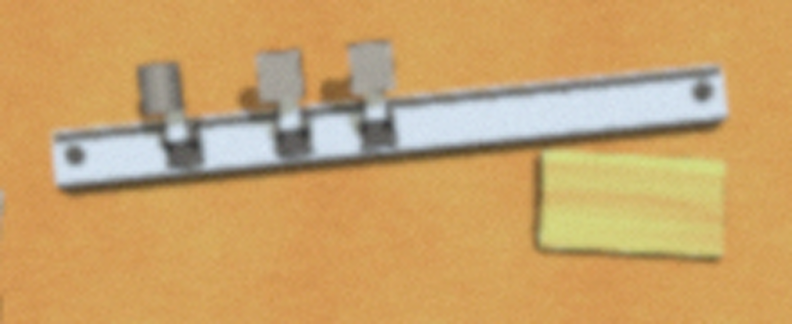

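The round foot is the leftmost stop, at scene (304,294) and top (215,147). The two at scene (243,268) and (269,281) are cubes. The board is the oak block to the right, at top (345,177). Now I'll measure.

```bash
python3 - <<'E'
from h import *
np.set_printoptions(precision=4,suppress=True)
for n in("scene0.npz","top0.npz"):
    c=load(n);P=cloud(c);hsv=cv2.cvtColor(c["image"],cv2.COLOR_RGB2HSV)
    Z=P[...,2];X=P[...,0];Y=P[...,1]
    print(n,"table z",np.median(Z[(hsv[...,0]<18)&(hsv[...,1]>120)&(X>.3)&(X<.7)]))
    # fence top
    m=((hsv[...,1]<60)&(hsv[...,2]>130)&(Z>.04)&(Z<.07)&(X>.4)&(X<.9)).astype(np.uint8)
    m=cv2.morphologyEx(m,3,np.ones((9,9)))
    k,l,st,_=cv2.connectedComponentsWithStats(m);i=1+st[1:,4].argmax();cs,_=cv2.findContours((l==i).astype(np.uint8),0,2)
    pts=cs[0][:,0]; W=plane(c,pts,.055)[:,:2].astype(np.float32)
    r=cv2.minAreaRect(W);print("fence",st[i],r,"z",np.median(Z[l==i]));print(cv2.boxPoints(r))
    # board
    m=((hsv[...,0]>19)&(hsv[...,0]<35)&(hsv[...,1]>90)&(X>.45)&(X<.75)&(Y<0)&(Y>-.4)&(Z<.05)&(Z>.015)).astype(np.uint8)
    k,l,st,_=cv2.connectedComponentsWithStats(m);i=1+st[1:,4].argmax();cs,_=cv2.findContours((l==i).astype(np.uint8),0,2)
    W=plane(c,cs[0][:,0],.03)[:,:2].astype(np.float32);r=cv2.minAreaRect(W)
    print("board",st[i],r,"z",np.median(Z[l==i]));print(cv2.boxPoints(r))
    # feet
    m=((Z>.12)&(Z<.25)&(X>.5)&(X<.85)&(abs(Y)<.4)).astype(np.uint8)
    k,l,st,cc=cv2.connectedComponentsWithStats(m)
    for i in range(1,k):
        if st[i,4]>30:
            q=P[l==i]; print("hi",st[i],np.percentile(q,[3,50,97],axis=0).ravel())
    # bystanders
    m=((Z>.012)&(X>.05)&(X<.9)&(abs(Y)<.55)).astype(np.uint8)
    k,l,st,cc=cv2.connectedComponentsWithStats(m)
    for i in range(1,k):
        if st[i,4]>60:
            q=P[l==i]; print("obj",st[i],np.percentile(q,[2,98],axis=0).ravel())
E
```

```text
scene0.npz table z 0.00012713101398198479
fence [ 151  230   87   53 1343] ((0.6612334251403809, -0.13393956422805786), (0.04994630813598633, 0.294130802154541), 5.52678918838501) z 0.05572219483392615
[[ 0.6222  0.01  ]
 [ 0.6505 -0.2827]
 [ 0.7003 -0.2779]
 [ 0.6719  0.0148]]
board [168 214  49  38 550] ((0.5947210788726807, -0.19812171161174774), (0.16805540025234222, 0.05250418558716774), 85.44206237792969) z 0.03086298056948844
[[ 0.5619 -0.2798]
 [ 0.6142 -0.284 ]
 [ 0.6276 -0.1164]
 [ 0.5752 -0.1123]]
hi [233 256  20  28 338] [0.6425 0.0266 0.1261 0.6745 0.0464 0.1823 0.6888 0.0618 0.1941]
hi [259 268  20  28 336] [0.635  0.1038 0.1244 0.6682 0.1227 0.1826 0.6812 0.1386 0.1945]
hi [295 286  18  26 288] [0.6267 0.2057 0.1252 0.6586 0.2227 0.1807 0.671  0.2377 0.193 ]
obj [ 438   12  117  148 6504] [0.0521 0.2438 0.4987 0.1849 0.5451 0.6495]
obj [ 301   84   49   86 1813] [ 0.0507 -0.0756  0.0125  0.0964  0.0637  0.3048]
obj [197 117  28  41 984] [ 0.1551 -0.465   0.0178  0.3173 -0.3163  0.0371]
obj [120 130  44  53 628] [ 0.3315 -0.5492  0.0152  0.546  -0.5122  0.053 ]
obj [187
[... 1515 characters left out ...]
  0.616  -0.1111  0.0343]
obj [439 184  21  73 829] [ 0.316  -0.5492  0.0158  0.5393 -0.5119  0.0524]
obj [159 201  11  30 222] [0.395  0.401  0.0144 0.4893 0.4284 0.0291]
obj [170 214  30  22 481] [0.378  0.2937 0.0194 0.4303 0.3452 0.1741]
obj [ 306  215   47   58 1470] [ 0.267  -0.197   0.0234  0.4273 -0.0713  0.0342]
obj [372 220  26  20 352] [ 0.3631 -0.3527  0.0212  0.4184 -0.2813  0.0444]
obj [256 227  16  18 220] [0.3479 0.0543 0.045  0.3948 0.1013 0.1419]
obj [ 381  251   57   58 1578] [ 0.1506 -0.4617  0.0188  0.3077 -0.3143  0.0344]
obj [   5  314  155  101 7879] [0.0514 0.2516 0.5124 0.1792 0.5447 0.6507]
obj [276 323  45  37 876] [ 0.0504 -0.0702  0.0128  0.0922  0.0319  0.3074]
```

```bash
python3 - <<'E'
from workcell import bot
import numpy as np
print(bot.tips_ahead,[a for a in dir(bot) if a[0]!='_'])
from scipy.spatial.transform import Rotation as R
o=bot.get_obs();q=o['orientation'];M=R.from_quat(np.r_[q[1:],q[0]]).as_matrix();print(M)
p=o['position']
for t in [(.705,.32,.27),(.7104,.227,.182)]: print(M.T@(np.array(t)-p))
print(np.degrees(np.arctan2(M[1,1],M[0,1])))
E
```

```text
0.019 ['IKError', 'camera', 'close_job', 'get_obs', 'tips_ahead']
[[-9.66956931e-01  2.54938405e-01 -8.38786508e-04]
 [ 2.54939605e-01  9.66954925e-01 -1.99264732e-03]
 [ 3.03066415e-04 -2.14064404e-03 -9.99997663e-01]]
[-0.60021983 -0.18533447 -0.02072022]
[-0.62917745 -0.27369624  0.06746036]
75.23002999438974
```

Request:
{"op": "play_rows", "data": {
  "series": [1,-0.04,-0.01,-0.01,0,0,0,1,-0.09,-0.025,-0.02,0,0,-0.3,1,-0.14,-0.04,-0.02,0,0,-0.6,1,-0.19,-0.06,-0.02,0,0,-1,1,-0.24,-0.075,-0.02,0,0,-1.4,1,-0.29,-0.09,-0.02,0,0,-1.8,1,-0.34,-0.105,-0.02,0,0,-2.02,1,-0.38,-0.12,-0.02,0,0,-2.02],
  "force": 40
}}

```text
time_s: 1.1
position: [0.5103, 0.4383, 0.2695]
orientation: [-0.0, -0.047, 0.999, -0.0]
wrist_force: [-0.1, 0.7, 0.4]
grip_width: -0.0001
```

```bash
cat > st.py <<'E'
from workcell import bot
import numpy as np,sys
from scipy.spatial.transform import Rotation as R
np.set_printoptions(precision=4,suppress=True)
def st(*ts):
    o=bot.get_obs();q=o['orientation'];M=R.from_quat(np.r_[q[1:],q[0]]).as_matrix();p=o['position']
    print("t",o['time_s'],"p",p,"yang",np.degrees(np.arctan2(M[1,1],M[0,1])),"F",o['wrist_force'],"g",o['grip_width'],"q",o['joint_pos'],"zx",M[:,2])
    for t in ts: print(t,"->",M.T@(np.array(t)-p))
if __name__=="__main__": st(*[tuple(map(float,a.split(','))) for a in sys.argv[1:]])
E
python3 st.py .705,.32,.26 .7104,.227,.182
```

```text
t 1.1 p [0.5103 0.4383 0.2695] yang 95.38865127114528 F [-0.0735  0.6524  0.4325] g -0.00014077381611353666 q [ 0.559   0.2686  1.5631 -0.0001  1.311  -1.1058] zx [-0.0009 -0.0006 -1.    ]
(0.705, 0.32, 0.26) -> [-0.1827 -0.136   0.0094]
(0.7104, 0.227, 0.182) -> [-0.1794 -0.2291  0.0875]
```

Request:
{"op": "play_rows", "data": {
  "series": [1,-0.05,-0.02,0,0,0,0,1,-0.1,-0.05,0,0,0,0,1,-0.145,-0.085,0,0,0,0,1,-0.179,-0.12,0.01,0,0,0,1,-0.179,-0.17,0.02,0,0,0,1,-0.179,-0.21,0.04,0,0,0,1,-0.179,-0.229,0.07,0,0,0,1,-0.179,-0.229,0.0875,0,0,0]
}}

```text
time_s: 2.1
position: [0.708, 0.227, 0.18]
orientation: [-0.002, -0.046, 0.999, -0.0]
wrist_force: [0.0, 0.3, 0.3]
grip_width: -0.0001
```

```bash
python3 st.py .7104,.227,.182; python3 - <<'E'
from h import *
from workcell import bot
c=bot.camera("scene");np.savez("scene1.npz",**c)
t=bot.camera("top")
a=cv2.resize(c["image"][220:340,210:360],None,fx=4,fy=4,interpolation=2)[:,:,::-1]
b=cv2.resize(t["image"][80:200,170:320],None,fx=4,fy=4,interpolation=2)[:,:,::-1]
cv2.imwrite("pics/p1.png",cv2.resize(np.hstack([a,b]),None,fx=.66,fy=.66))
E
```

```text
t 2.1 p [0.708 0.227 0.18 ] yang 95.28542345339812 F [0.0121 0.2762 0.3251] g -0.00011018502795094602 q [ 0.1741  0.491   1.4393  0.0001  1.2151 -1.489 ] zx [-0.0038 -0.0006 -1.    ]
(0.7104, 0.227, 0.182) -> [-0.0023 -0.0002 -0.002 ]
```

View pics/p1.png

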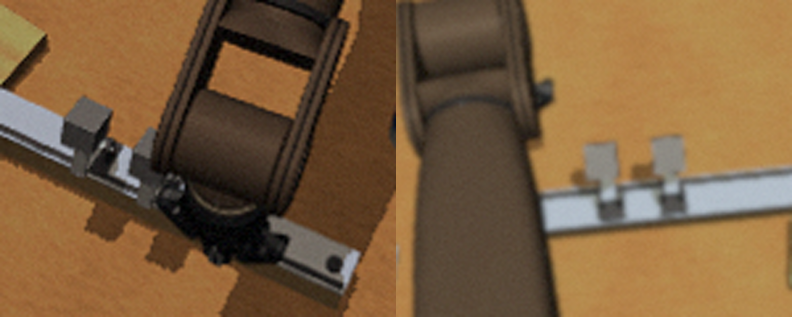

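The hand hides the round foot in both views. In the scene crop the gripper stands over the left end of the fence, and both cubes are untouched. Now I push toward the robot.

Request:
{"op": "play_rows", "data": {
  "series": [1,0.01,0,0,0,0,0,1,0.02,0,0,0,0,0,1,0.03,0,0,0,0,0,1,0.037,0,0,0,0,0,1,0.044,0,0,0,0,0,1,0.051,0,0,0,0,0,1,0.058,0,0,0,0,0,1,0.064,0,0,0,0,0]
}}

```text
time_s: 3.2
position: [0.651, 0.2241, 0.1938]
orientation: [0.011, -0.047, 0.999, 0.002]
wrist_force: [3.8, 1.4, 19.9]
grip_width: 0.0003
```

```bash
python3 st.py; python3 - <<'E'
from h import *
from workcell import bot
c=bot.camera("scene")
t=bot.camera("top")
a=cv2.resize(c["image"][220:340,210:360],None,fx=4,fy=4,interpolation=2)[:,:,::-1]
b=cv2.resize(t["image"][80:200,170:320],None,fx=4,fy=4,interpolation=2)[:,:,::-1]
cv2.imwrite("pics/p2.png",cv2.resize(np.hstack([a,b]),None,fx=.66,fy=.66))
E
```

```text
t 3.2 p [0.651  0.2241 0.1938] yang 95.42702579747989 F [ 3.8288  1.364  19.9427] g 0.00026724953653964106 q [ 0.1843  0.3508  1.6015  0.0005  1.1672 -1.4814] zx [ 0.0217  0.0045 -0.9998]
```

View pics/p2.png

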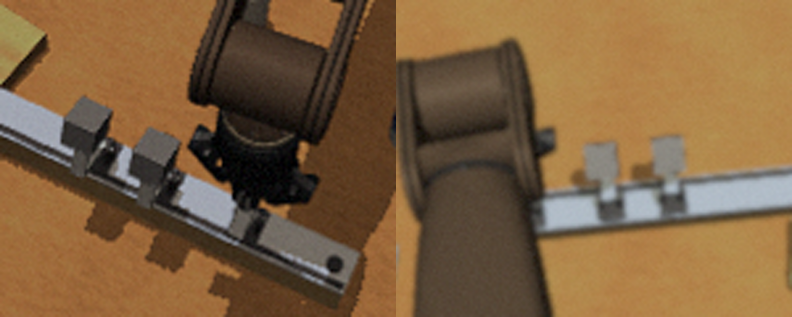

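The tip has ridden up about 14 mm with 20 N upward, so the foot is turned and lying under the tip. I ease off vertically while pushing on.

Request:
{"op": "play_rows", "data": {
  "series": [1,0.004,0,-0.006,0,0,0,1,0.009,0,-0.011,0,0,0,1,0.015,0,-0.013,0,0,0,1,0.022,0,-0.014,0,0,0,1,0.03,0,-0.014,0,0,0,1,0.03,0,-0.014,0,0,0]
}}

```text
time_s: 4.05
position: [0.6144, 0.2198, 0.1964]
orientation: [-0.0, -0.047, 0.999, -0.0]
wrist_force: [-0.3, -0.2, 0.8]
grip_width: 0.0002
```

```bash
python3 st.py; python3 - <<'E'
from h import *
from workcell import bot
c=bot.camera("scene")
t=bot.camera("top")
a=cv2.resize(c["image"][220:340,210:360],None,fx=4,fy=4,interpolation=2)[:,:,::-1]
b=cv2.resize(t["image"][80:200,170:320],None,fx=4,fy=4,interpolation=2)[:,:,::-1]
cv2.imwrite("pics/p3.png",cv2.resize(np.hstack([a,b]),None,fx=.66,fy=.66))
E
```

```text
t 4.05 p [0.6144 0.2198 0.1964] yang 95.44349006452536 F [-0.2838 -0.2496  0.8497] g 0.0002402287352996578 q [ 0.1884  0.2842  1.6807 -0.      1.1777 -1.4774] zx [-0.001  -0.0002 -1.    ]
```

View pics/p3.png

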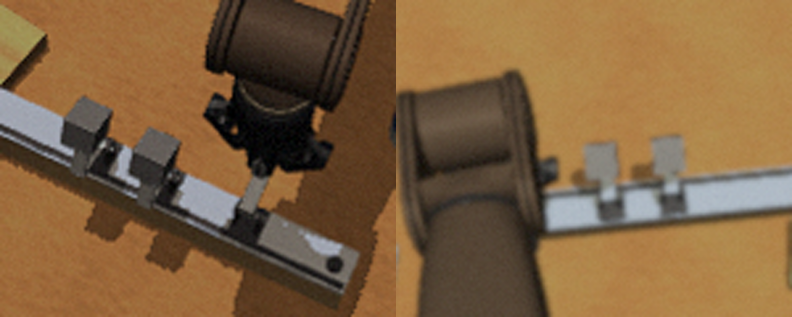

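The arm's bar now stands over the pin and slants toward the robot (crop (255,190)), with no contact force. I lift straight up and let it fall.

Request:
{"op": "play_rows", "data": {
  "series": [1,0,0,-0.03,0,0,0,1,0,0,-0.06,0,0,0,1,0,0.04,-0.06,0,0,0,1,0,0.09,-0.06,0,0,0,1,0,0.14,-0.06,0,0,0,1,0,0.17,-0.06,0,0,0,1,0,0.17,-0.06,0,0,0,1,0,0.17,-0.06,0,0,0]
}}

```text
time_s: 5.15
position: [0.5993, 0.3885, 0.2565]
orientation: [-0.0, -0.047, 0.999, -0.0]
wrist_force: [0.5, -0.1, -0.3]
grip_width: -0.0
```

```bash
python3 st.py; python3 - <<'E'
from h import *
from workcell import bot
c=bot.camera("scene")
t=bot.camera("top")
a=cv2.resize(c["image"][220:340,210:360],None,fx=4,fy=4,interpolation=2)[:,:,::-1]
b=cv2.resize(t["image"][80:200,170:320],None,fx=4,fy=4,interpolation=2)[:,:,::-1]
cv2.imwrite("pics/p4.png",cv2.resize(np.hstack([a,b]),None,fx=.66,fy=.66))
E
```

```text
t 5.15 p [0.5993 0.3885 0.2565] yang 95.42137579818474 F [ 0.502  -0.0805 -0.2709] g -1.4712529374365994e-05 q [ 0.4335  0.3676  1.4629 -0.0006  1.3117 -1.2317] zx [-0.0003 -0.0008 -1.    ]
```

View pics/p4.png

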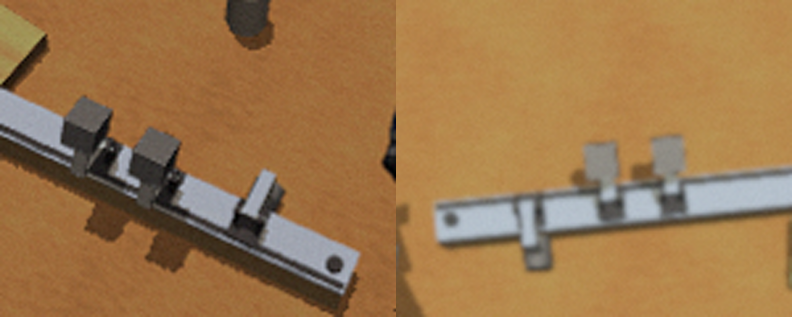

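The round stop hangs in front of the fence (top crop (538,255)) and both cubes are still folded back. Next I measure it, plus the fence line and the board, with the arm out of the way.

```bash
cat > meas.py <<'E'
from h import *
np.set_printoptions(precision=4,suppress=True)
a=np.radians(5.45);UX=np.array([np.cos(a),np.sin(a)]);UY=np.array([-UX[1],UX[0]])
def board(c):
    P=cloud(c);hsv=cv2.cvtColor(c["image"],cv2.COLOR_RGB2HSV);X,Y,Z=P[...,0],P[...,1],P[...,2]
    m=((hsv[...,0]>19)&(hsv[...,0]<35)&(hsv[...,1]>90)&(X>.45)&(X<.75)&(Y<.25)&(Y>-.4)&(Z<.05)&(Z>.015)).astype(np.uint8)
    k,l,st,_=cv2.connectedComponentsWithStats(m);i=1+st[1:,4].argmax();cs,_=cv2.findContours((l==i).astype(np.uint8),0,2)
    W=plane(c,cs[0][:,0],.03)[:,:2].astype(np.float32);r=cv2.minAreaRect(W);b=cv2.boxPoints(r)
    return r,b
def fence(c):
    hsv=cv2.cvtColor(c["image"],cv2.COLOR_RGB2HSV);P=cloud(c);X,Y,Z=P[...,0],P[...,1],P[...,2]
    m=((hsv[...,1]<70)&(hsv[...,2]>110)&(Z>.04)&(Z<.07)&(X>.5)&(X<.8)&(abs(Y)<.4))
    W=plane(c,np.argwhere(m)[:,::-1],.055)[:,:2]; f=W@UX;y=W@UY
    ys=np.arange(-.30,.24,.02);out=[]
    for y0 in ys:
        s=f[abs(y-y0)<.01]
        if len(s)>8: out.append((y0,s.min(),s.max()))
    return np.array(out),y.min(),y.max()
def run(n):
    from workcell import bot
    for nm in("scene","top"):
        c=bot.camera(nm);np.savez(f"{nm}_{n}.npz",**c);cv2.imwrite(f"pics/{nm}_{n}.png",c["image"][:,:,::-1])
        F,y0,y1=fence(c);w=F[:,2]-F[:,1];g=F[(w>.046)&(w<.053)]
        if len(g)<3:g=F
        p=np.polyfit(g[:,0],g[:,1],1)
        print(nm,"front f:",np.median(g[:,1]),"slope deg",np.degrees(p[0]),"n",len(g),"w",np.median(g[:,2]-g[:,1]),"y ends",y0,y1)
        P=cloud(c);pp=P[...,:2]@UX-np.median(g[:,1]);yy=P[...,:2]@UY;Z=P[...,2]
        m=(pp<-.005)&(pp>-.07)&(yy>.15)&(yy<.36)&(Z>.008)&(Z<.09)
        k,l,stt,_=cv2.connectedComponentsWithStats(m.astype(np.uint8))
        if k>1:
            i=1+stt[1:,4].argmax();m=l==i
            print(" hang foot n",m.sum(),"x",np.percentile(pp[m],[3,97]),"y",np.percentile(yy[m],[3,50,97]),"z",np.percentile(Z[m],[3,97]))
        r,b=board(c);q=np.c_[b@UX-np.median(g[:,1]),b@UY]
        print(" board",r,"\n corners (rel face, along)\n",q)
E
python3 -c "
import meas;meas.run(2)
from meas import *
m=cv2.imread('pics/scene_2.png')[200:330,150:360];cv2.imwrite('pics/c3.png',cv2.resize(m,None,fx=3.6,fy=3.6,interpolation=2))"
```

```text
scene front f: 0.6208745657735089 slope deg 0.006174435644389003 n 18 w 0.049413180022405134 y ends -0.3435130170893874 0.2759205045288087
 hang foot n 61 x [-0.0412 -0.0103] y [0.1627 0.1688 0.1756] z [0.0243 0.0746]
 board ((0.5948327779769897, -0.1967843919992447), (0.1707424819469452, 0.05250387266278267), 85.43861389160156) 
 corners (rel face, along)
 [[-0.0881 -0.3319]
 [-0.0364 -0.341 ]
 [-0.0067 -0.1729]
 [-0.0584 -0.1638]]
top front f: 0.6154034267996779 slope deg 0.030629287086032377 n 23 w 0.05117756572420773 y ends -0.3389069846005709 0.28044515878788207
 hang foot n 86 x [-0.0405 -0.0086] y [0.1506 0.1605 0.1765] z [0.0169 0.0849]
 board ((0.5700246691703796, -0.19277560710906982), (0.1709572672843933, 0.09375885128974915), 86.4679183959961) 
 corners (rel face, along)
 [[-0.1259 -0.3232]
 [-0.0333 -0.3378]
 [-0.0066 -0.1689]
 [-0.0992 -0.1543]]
```

View pics/c3.png

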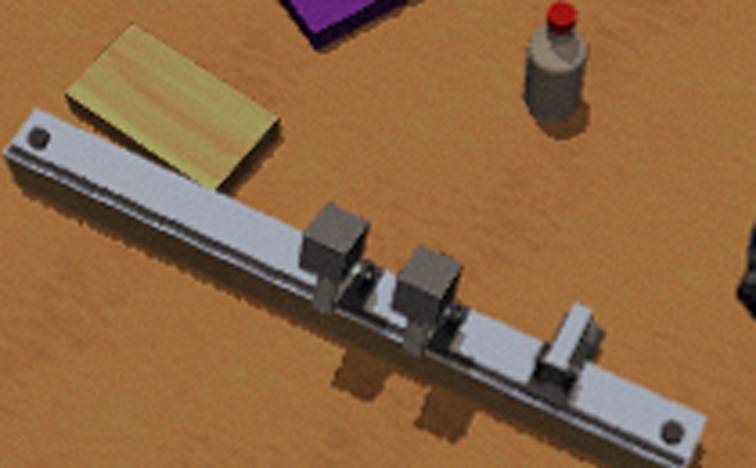

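```bash
python3 st.py .4945,-.202,.25 .4945,-.202,.026
```

```text
t 5.35 p [0.5996 0.3879 0.2569] yang 95.34052074934355 F [ 0.0343 -0.3617  0.0689] g -0.00012891213305234043 q [ 0.4325  0.3667  1.4632 -0.0002  1.3116 -1.2315] zx [ 0.0001 -0.0001 -1.    ]
(0.4945, -0.202, 0.25) -> [ 0.1595 -0.5775  0.007 ]
(0.4945, -0.202, 0.026) -> [ 0.1595 -0.5775  0.231 ]
```

Request:
{"op": "play_rows", "data": {
  "series": [1,0.01,-0.04,0,0,0,0,1,0.025,-0.09,0,0,0,0,1,0.04,-0.14,0,0,0,0,1,0.055,-0.19,0,0,0,0,1,0.07,-0.24,0,0,0,0,1,0.085,-0.29,0,0,0,0,1,0.1,-0.34,0,0,0,0,1,0.11,-0.38,0,0,0,0]
}}

```text
time_s: 6.35
position: [0.5248, -0.0021, 0.2572]
orientation: [0.0, -0.046, 0.999, -0.0]
wrist_force: [0.6, 0.1, -0.1]
grip_width: 0.0002
```

Request:
{"op": "play_rows", "data": {
  "series": [0.3,0.015,-0.05,0,0,0,0,0.3,0.03,-0.1,0.02,0,0,0,0.3,0.04,-0.15,0.04,0,0,0,0.3,0.05,-0.19,0.08,0,0,0,0.3,0.05,-0.1975,0.12,0,0,0,0.3,0.05,-0.1975,0.15,0,0,0,0.3,0.05,-0.1975,0.17,0,0,0,0.3,0.05,-0.1975,0.18,0,0,0]
}}

```text
time_s: 7.35
position: [0.4936, -0.2012, 0.0758]
orientation: [-0.001, -0.047, 0.999, 0.0]
wrist_force: [-0.4, -0.1, -0.4]
grip_width: 0.0598
```

```bash
python3 st.py .4945,-.202,.026; python3 -c "
import meas;meas.run(3)
from meas import *
m=cv2.imread('pics/scene_3.png')[170:300,140:290];cv2.imwrite('pics/c4.png',cv2.resize(m,None,fx=4.5,fy=4.5,interpolation=2))"
```

```text
t 7.35 p [ 0.4936 -0.2012  0.0758] yang 95.36125578209989 F [-0.4174 -0.0737 -0.4021] g 0.05977609764450332 q [-0.5775  0.1941  2.0403 -0.      0.9087 -2.2419] zx [-0.0013  0.0008 -1.    ]
(0.4945, -0.202, 0.026) -> [-0.0009 -0.0009  0.0498]
scene front f: 0.6208939352389568 slope deg 0.008410278005096812 n 19 w 0.04935895859354644 y ends -0.3435130170893874 0.2759205045288087
 hang foot n 63 x [-0.0411 -0.0123] y [0.1624 0.1685 0.1757] z [0.0251 0.0811]
 board ((0.5947210788726807, -0.19812171161174774), (0.16805540025234222, 0.05250418558716774), 85.44206237792969) 
 corners (rel face, along)
 [[-0.0881 -0.3319]
 [-0.0364 -0.341 ]
 [-0.0072 -0.1755]
 [-0.0589 -0.1664]]
top front f: 0.6154836259337522 slope deg -0.0041316231876139834 n 24 w 0.05116880810680918 y ends -0.3389069846005709 0.28044515878788207
 hang foot n 86 x [-0.0405 -0.0104] y [0.1512 0.1604 0.1766] z [0.0101 0.0829]
 board ((0.5817618370056152, -0.16306307911872864), (0.11006808280944824, 0.07399016618728638), 86.4679183959961) 
 corners (rel face, along)
 [[-0.097  -0.2662]
 [-0.0239 -0.2777]
 [-0.0067 -0.169 ]
 [-0.0798 -0.1574]]
```

View pics/c4.png

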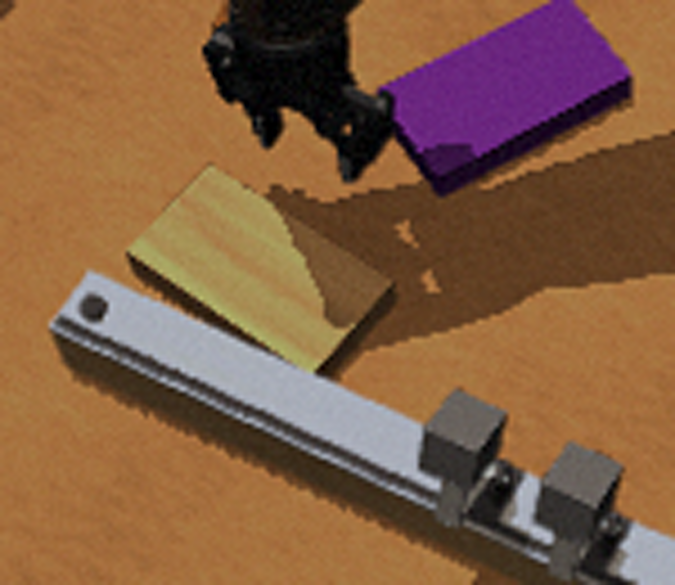

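The open fingertips (crop (268,145) and (350,180)) are in front of the board and clear of both the board and the purple block. I lower, then push toward the fence.

Request:
{"op": "play_rows", "data": {
  "series": [0.3,0,0,0.02,0,0,0,0.3,0,0,0.04,0,0,0,0.3,0,0,0.05,0,0,0,0.3,-0.008,0,0.05,0,0,0,0.3,-0.015,0,0.05,0,0,0,0.3,-0.022,0,0.05,0,0,0,0.3,-0.028,0,0.05,0,0,0,0.3,-0.034,0,0.05,0,0,0]
}}

```text
time_s: 8.45
position: [0.5286, -0.1981, 0.0272]
orientation: [-0.0, -0.047, 0.999, -0.0]
wrist_force: [-3.5, -1.5, 2.2]
grip_width: 0.0595
```

```bash
python3 st.py ; python3 -c "
import meas;meas.run(4)
from meas import *
m=cv2.imread('pics/scene_4.png')[170:300,140:290];cv2.imwrite('pics/c5.png',cv2.resize(m,None,fx=4.5,fy=4.5,interpolation=2))"
```

```text
t 8.45 p [ 0.5286 -0.1981  0.0272] yang 95.42363134035543 F [-3.5026 -1.5261  2.2498] g 0.059537718580845764 q [-0.5379  0.3365  1.9736 -0.0008  0.8315 -2.2029] zx [-0.0002 -0.0005 -1.    ]
scene front f: 0.6209154967136485 slope deg 0.01144361488295836 n 20 w 0.049413180022405134 y ends -0.3435130170893874 0.2759205045288087
 hang foot n 61 x [-0.0414 -0.0108] y [0.1628 0.1688 0.1757] z [0.025 0.081]
 board ((0.6109293699264526, -0.19083893299102783), (0.051973581314086914, 0.16836673021316528), 0.06516952812671661) 
 corners (rel face, along)
 [[-0.0488 -0.1617]
 [-0.0646 -0.3294]
 [-0.0129 -0.3343]
 [ 0.0029 -0.1666]]
top front f: 0.6154034267996779 slope deg 0.01817250796758265 n 23 w 0.05117558865350025 y ends -0.3389069846005709 0.28044515878788207
 hang foot n 89 x [-0.0403 -0.0095] y [0.1506 0.1602 0.1768] z [0.0131 0.0837]
 board ((0.6120149493217468, -0.14645391702651978), (0.08832231909036636, 0.04849151149392128), 81.20867156982422) 
 corners (rel face, along)
 [[-0.0544 -0.2408]
 [-0.0074 -0.2527]
 [ 0.0143 -0.1671]
 [-0.0327 -0.1552]]
```

View pics/c5.png

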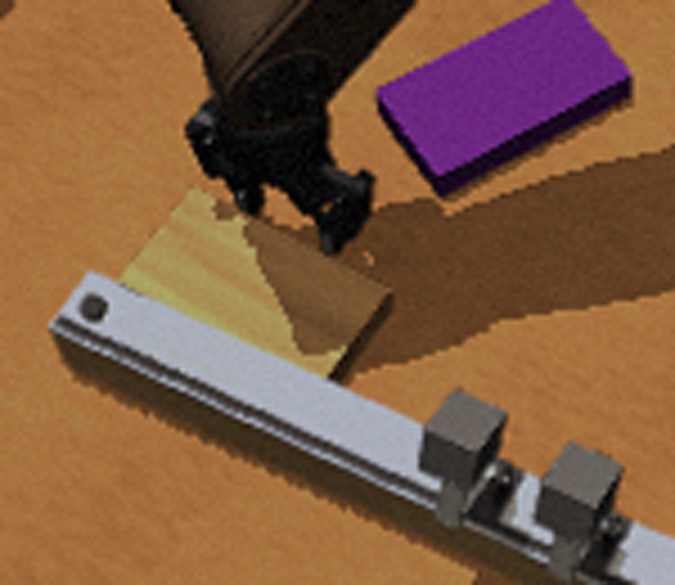

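The board is turning flush: its right gap is down to about 13 mm and the contact force is a light 3.5 N. I push on slowly until the force rises.

Request:
{"op": "play_rows", "data": {
  "series": [0.3,-0.003,0,0,0,0,0,0.3,-0.005,0,0,0,0,0,0.3,-0.007,0,0,0,0,0,0.3,-0.009,0,0,0,0,0]
}}

```text
time_s: 9.05
position: [0.5371, -0.1972, 0.0267]
orientation: [-0.0, -0.047, 0.999, -0.0]
wrist_force: [-4.0, -4.0, 1.8]
grip_width: 0.0596
```

```bash
python3 st.py ; python3 -c "
import meas;meas.run(5)
from meas import *
m=cv2.imread('pics/scene_5.png')[170:300,140:290];cv2.imwrite('pics/c6.png',cv2.resize(m,None,fx=4.5,fy=4.5,interpolation=2))"
```

```text
t 9.05 p [ 0.5371 -0.1972  0.0267] yang 95.42728437537765 F [-3.9641 -3.9517  1.7606] g 0.05955298135853043 q [-0.5289  0.3513  1.9547 -0.0009  0.8358 -2.1938] zx [-0.0005 -0.0005 -1.    ]
scene front f: 0.6209154967136485 slope deg 0.01144361488295836 n 20 w 0.04934092578322524 y ends -0.3435130170893874 0.2759205045288087
 hang foot n 62 x [-0.0407 -0.012 ] y [0.1625 0.1688 0.1757] z [0.0245 0.0816]
 board ((0.6118867993354797, -0.20383164286613464), (0.038035180419683456, 0.13478568196296692), 3.7615795135498047) 
 corners (rel face, along)
 [[-0.0482 -0.1931]
 [-0.0521 -0.3278]
 [-0.0141 -0.3289]
 [-0.0102 -0.1942]]
top front f: 0.6155080475376246 slope deg 0.10383791410208167 n 21 w 0.050850276980942355 y ends -0.3389069846005709 0.28044515878788207
 hang foot n 85 x [-0.0405 -0.0107] y [0.1505 0.1608 0.1767] z [0.0147 0.0805]
 board ((0.6116441488265991, -0.14288482069969177), (0.04321589693427086, 0.09213688224554062), 5.37721586227417) 
 corners (rel face, along)
 [[-0.0417 -0.1542]
 [-0.0419 -0.2464]
 [ 0.0013 -0.2464]
 [ 0.0015 -0.1543]]
```

View pics/c6.png

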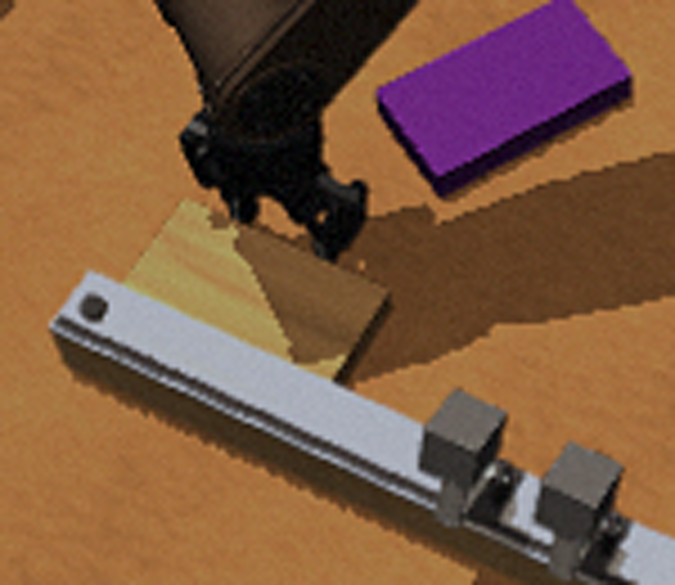

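Request:
{"op": "play_rows", "data": {
  "series": [0.3,-0.001,0,0,0,0,0,0.3,-0.002,0,0,0,0,0,0.3,-0.003,0,0,0,0,0,0.3,-0.003,0,0,0,0,0]
}}

```text
time_s: 9.65
position: [0.5374, -0.197, 0.0267]
orientation: [-0.004, -0.048, 0.999, 0.0]
wrist_force: [-13.1, -5.3, 8.7]
grip_width: 0.06
```

Flush: the force rose to 13 N, and the TCP implies the face is at 0.619, against 0.618 from the cameras. Next I retreat, lift, and go round to the board's right end with the jaws turned 90°.

Request:
{"op": "play_rows", "data": {
  "series": [0.3,0.015,0,0,0,0,0,0.3,0.035,0,-0.01,0,0,0,0.41,0.035,0,-0.06,0,0,0,0.41,0.03,-0.02,-0.1,0,0,1,0.41,0.015,-0.05,-0.1,0,0,2,0.41,0,-0.08,-0.1,0,0,3,0.41,-0.02,-0.11,-0.1,0,0,4,0.41,-0.042,-0.123,-0.1,0,0,5]
}}

```text
time_s: 10.65
position: [0.5947, -0.3161, 0.1267]
orientation: [0.001, 0.382, 0.924, 0.001]
wrist_force: [-0.0, 0.5, 1.1]
grip_width: 0.0507
```

Request:
{"op": "play_rows", "data": {
  "series": [0.41,0,0,0,0,0,1,0.41,0,0,0,0,0,2,0.41,0,0,0,0,0,3,0.41,0,0,0,0,0,4,0.41,0,0,0,0,0,4,0.41,0,0,0,0,0,4]
}}

```text
time_s: 11.4
position: [0.5939, -0.3147, 0.1267]
orientation: [0.0, 0.672, 0.741, 0.0]
wrist_force: [-0.5, 0.3, 1.1]
grip_width: 0.0507
```

```bash
python3 st.py .5936,-.3150,.026 ; python3 -c "
import meas;meas.run(6)
from meas import *
m=cv2.imread('pics/scene_6.png')[170:300,120:270];cv2.imwrite('pics/c7.png',cv2.resize(m,None,fx=4.5,fy=4.5,interpolation=2))"
```

```text
t 11.4 p [ 0.5939 -0.3147  0.1267] yang 5.585250105428009 F [-0.4784  0.2652  1.1126] g 0.05065866297350655 q [-0.6383  0.3973  1.672   0.0008  1.072  -0.7361] zx [ 0.0007  0.0004 -1.    ]
(0.5936, -0.315, 0.026) -> [-0.0003 -0.0004  0.1007]
scene front f: 0.6209519952656672 slope deg -0.01595540136946496 n 20 w 0.049315142966054104 y ends -0.3435130170893874 0.2759205045288087
 hang foot n 60 x [-0.0404 -0.0106] y [0.1626 0.1688 0.1754] z [0.0237 0.0759]
 board ((0.6109234094619751, -0.13432271778583527), (0.026345936581492424, 0.0635082945227623), 5.819704055786133) 
 corners (rel face, along)
 [[-0.0389 -0.1601]
 [-0.0385 -0.2236]
 [-0.0122 -0.2234]
 [-0.0126 -0.1599]]
top front f: 0.6155495625534755 slope deg -0.10374737597869821 n 21 w 0.05117558865350025 y ends -0.3382295783550187 0.28044515878788207
 hang foot n 87 x [-0.0405 -0.0089] y [0.1509 0.1604 0.1764] z [0.0098 0.0831]
 board ((0.5910921692848206, -0.13836869597434998), (0.08486301451921463, 0.0814053863286972), 7.012951850891113) 
 corners (rel face, along)
 [[-0.0838 -0.1544]
 [-0.0816 -0.2357]
 [ 0.0033 -0.2334]
 [ 0.001  -0.152 ]]
```

View pics/c7.png

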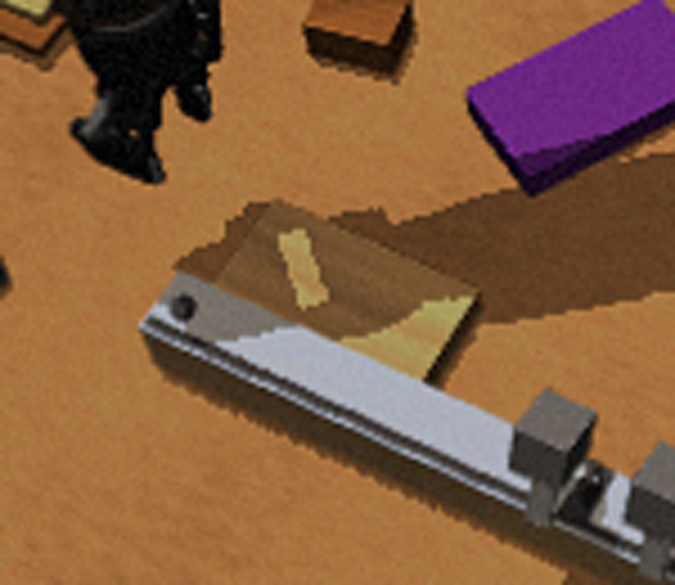

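The board is flush along the fence and the gripper is up over its right end, clear (crop (120,150)). I lower and push along the fence at about 0.1 m/s.

Request:
{"op": "play_rows", "data": {
  "series": [0.41,0,0,0.04,0,0,0,0.41,0,0,0.08,0,0,0,0.41,0,0,0.1,0,0,0,0.41,0.01,0,0.1,0,0,0,0.41,0.02,0,0.1,0,0,0,0.41,0.03,0,0.1,0,0,0,0.41,0.04,0,0.1,0,0,0,0.41,0.05,0,0.1,0,0,0]
}}

```text
time_s: 12.5
position: [0.5902, -0.2664, 0.0288]
orientation: [0.003, 0.673, 0.74, -0.0]
wrist_force: [0.2, -4.8, 4.0]
grip_width: 0.0504
```

Request:
{"op": "play_rows", "data": {
  "series": [0.41,0.01,0,0,0,0,0,0.41,0.02,0,0,0,0,0,0.41,0.03,0,0,0,0,0,0.41,0.04,0,0,0,0,0,0.41,0.05,0,0,0,0,0,0.41,0.06,0,0,0,0,0,0.41,0.07,0,0,0,0,0,0.41,0.08,0,0,0,0,0]
}}

```text
time_s: 13.5
position: [0.5826, -0.1872, 0.0288]
orientation: [0.003, 0.673, 0.74, -0.0]
wrist_force: [-0.8, -5.3, 4.3]
grip_width: 0.0501
```

```bash
python3 st.py ; python3 -c "
import meas;meas.run(7)
from meas import *
m=cv2.imread('pics/scene_7.png')[170:320,130:330];cv2.imwrite('pics/c8.png',cv2.resize(m,None,fx=3.8,fy=3.8,interpolation=2))"
```

```text
t 13.5 p [ 0.5826 -0.1872  0.0288] yang 5.446322101649382 F [-0.8323 -5.3384  4.2696] g 0.05012315683991561 q [-0.4757  0.417   1.8577 -0.0026  0.8618 -0.569 ] zx [ 0.0035 -0.0041 -1.    ]
scene front f: 0.6209370581883402 slope deg -0.008640653130451686 n 19 w 0.049467401451263826 y ends -0.3435130170893874 0.275573735423219
 hang foot n 61 x [-0.041  -0.0102] y [0.1625 0.1687 0.1756] z [0.0235 0.0687]
 board ((0.5580400228500366, -0.028872964903712273), (0.044245410710573196, 0.034891024231910706), 4.971948623657227) 
 corners (rel face, along)
 [[-0.0901 -0.0641]
 [-0.0904 -0.099 ]
 [-0.0462 -0.0994]
 [-0.0459 -0.0645]]
top front f: 0.6156178860149581 slope deg -0.21020307809389313 n 17 w 0.050834570201999996 y ends -0.3389069846005709 0.28044515878788207
 hang foot n 90 x [-0.0407 -0.0102] y [0.1503 0.1609 0.1768] z [0.0115 0.0882]
 board ((0.576896071434021, -0.0402919240295887), (0.09279489517211914, 0.0813102126121521), 5.675190448760986) 
 corners (rel face, along)
 [[-0.0917 -0.0544]
 [-0.0914 -0.1357]
 [ 0.0014 -0.1354]
 [ 0.0011 -0.0541]]
```

View pics/c8.png

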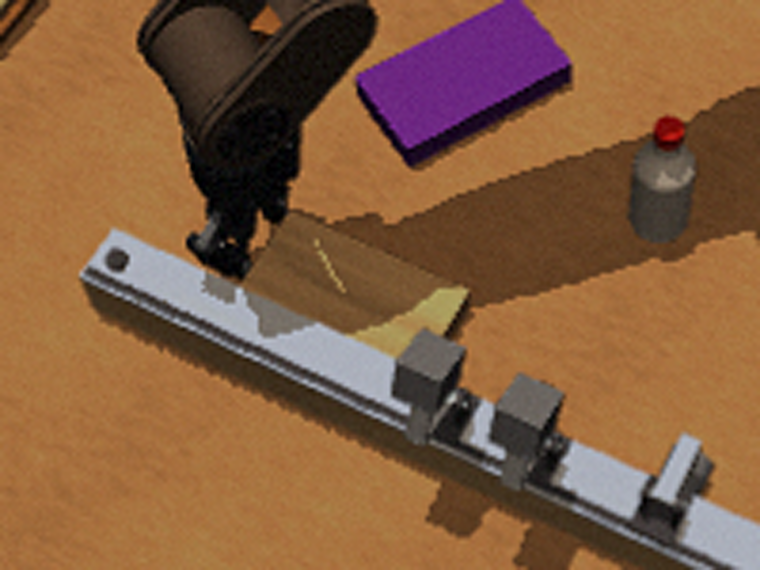

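The board slides flush (both views put its edge at the face). Its left end is near -0.06 along the fence and the target is about +0.14. I push 0.16 m more.

Request:
{"op": "play_rows", "data": {
  "series": [0.41,0.01,0,0,0,0,0,0.41,0.02,0,0,0,0,0,0.41,0.03,0,0,0,0,0,0.41,0.04,0,0,0,0,0,0.41,0.05,0,0,0,0,0,0.41,0.06,0,0,0,0,0,0.41,0.07,0,0,0,0,0,0.41,0.08,0,0,0,0,0]
}}

```text
time_s: 14.6
position: [0.575, -0.1071, 0.0281]
orientation: [0.002, 0.673, 0.74, 0.0]
wrist_force: [0.9, -6.2, 3.5]
grip_width: 0.0505
```

Request:
{"op": "play_rows", "data": {
  "series": [0.41,0.01,0,0,0,0,0,0.41,0.02,0,0,0,0,0,0.41,0.03,0,0,0,0,0,0.41,0.04,0,0,0,0,0,0.41,0.05,0,0,0,0,0,0.41,0.06,0,0,0,0,0,0.41,0.07,0,0,0,0,0,0.41,0.08,0,0,0,0,0]
}}

```text
time_s: 15.6
position: [0.5674, -0.0273, 0.0281]
orientation: [0.002, 0.673, 0.74, 0.0]
wrist_force: [1.7, -6.1, 5.3]
grip_width: 0.0503
```

```bash
python3 st.py ; python3 -c "
import meas;meas.run(8)
from meas import *
m=cv2.imread('pics/scene_8.png')[170:320,170:370];cv2.imwrite('pics/c9.png',cv2.resize(m,None,fx=3.8,fy=3.8,interpolation=2))
m=cv2.imread('pics/top_8.png')[120:210,180:330];cv2.imwrite('pics/c10.png',cv2.resize(m,None,fx=5,fy=5,interpolation=2))"
```

```text
t 15.6 p [ 0.5674 -0.0273  0.0281] yang 5.443655406560802 F [ 1.7174 -6.0711  5.306 ] g 0.050281551652898354 q [-0.226   0.3402  1.9664 -0.0022  0.832  -0.3196] zx [ 0.0026 -0.0023 -1.    ]
scene front f: 0.6208939352389568 slope deg 0.008171151349067443 n 19 w 0.04935895859354644 y ends -0.3435130170893874 0.2759205045288087
 hang foot n 62 x [-0.0409 -0.01  ] y [0.1626 0.1686 0.1754] z [0.0242 0.0857]
 board ((0.5430529117584229, 0.12180032581090927), (0.044990282505750656, 0.052475061267614365), 5.973161220550537) 
 corners (rel face, along)
 [[-0.0915  0.0957]
 [-0.091   0.0432]
 [-0.046   0.0436]
 [-0.0465  0.0961]]
top front f: 0.6156178860149581 slope deg 0.012367767487539936 n 15 w 0.051169726425124185 y ends -0.3389069846005709 0.28044515878788207
 hang foot n 82 x [-0.0401 -0.0116] y [0.1511 0.1615 0.1768] z [0.011  0.0829]
 board ((0.5617154240608215, 0.11469285190105438), (0.09375222772359848, 0.0878928080201149), 5.359776973724365) 
 corners (rel face, along)
 [[-0.0924  0.1048]
 [-0.0925  0.017 ]
 [ 0.0013  0.0168]
 [ 0.0014  0.1047]]
```

View pics/c9.png

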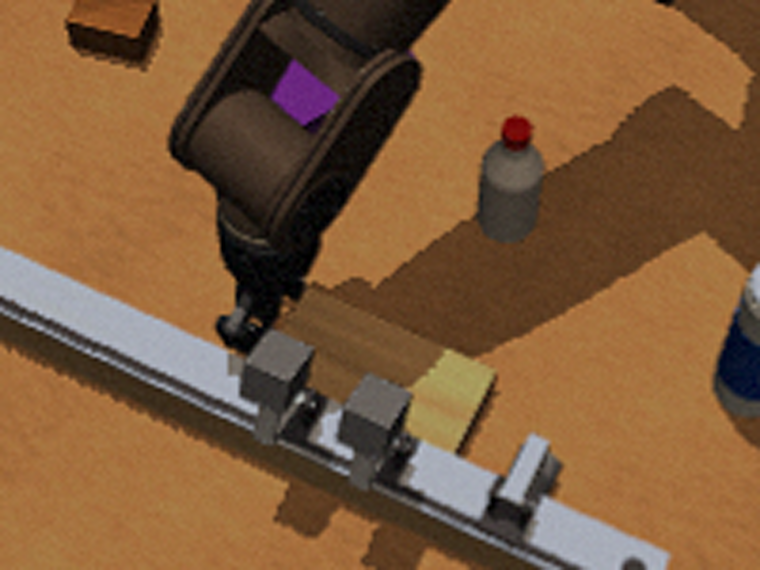

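View pics/c10.png

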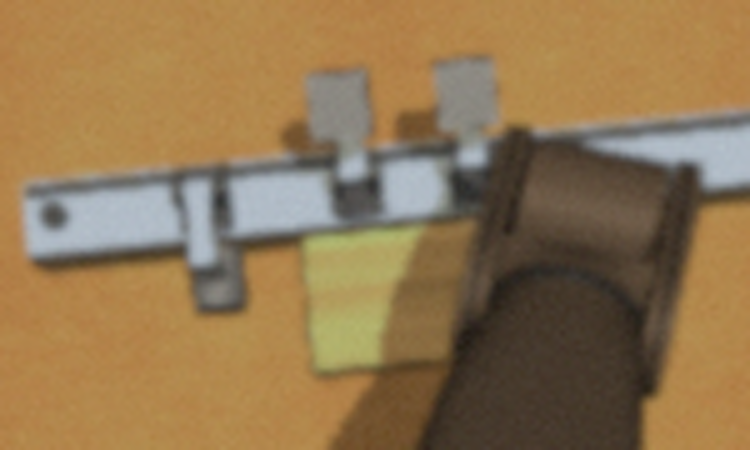

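About 40 mm remains between the board's left end (top crop x=305) and the foot's right side (x=243), and everything else is untouched. I push 30 mm, then creep.

Request:
{"op": "play_rows", "data": {
  "series": [0.41,0.008,0,0,0,0,0,0.41,0.015,0,0,0,0,0,0.41,0.021,0,0,0,0,0,0.41,0.026,0,0,0,0,0,0.41,0.03,0,0,0,0,0,0.41,0.032,0,0,0,0,0,0.41,0.034,0,0,0,0,0]
}}

```text
time_s: 16.58
position: [0.5636, 0.0066, 0.0274]
orientation: [0.001, 0.673, 0.74, -0.0]
wrist_force: [1.1, -5.9, 4.8]
grip_width: 0.0503
```

Request:
{"op": "play_rows", "data": {
  "series": [0.41,0.001,0,0,0,0,0,0.41,0.002,0,0,0,0,0,0.41,0.003,0,0,0,0,0]
}}

```text
time_s: 16.95
position: [0.5633, 0.0095, 0.0274]
orientation: [0.001, 0.673, 0.74, -0.0]
wrist_force: [0.5, -6.1, 4.3]
grip_width: 0.0503
```

```bash
python3 st.py ; python3 -c "
import meas;meas.run(9)
from meas import *
m=cv2.imread('pics/top_9.png')[120:210,180:330];cv2.imwrite('pics/c11.png',cv2.resize(m,None,fx=5,fy=5,interpolation=2))"
```

```text
t 16.95 p [0.5633 0.0095 0.0274] yang 5.438949225013081 F [ 0.4737 -6.1069  4.3205] g 0.050292355253522304 q [-0.1627  0.3337  1.9769 -0.0016  0.8298 -0.2565] zx [ 0.001  -0.0014 -1.    ]
scene front f: 0.6208939352389568 slope deg 0.008410278005096812 n 19 w 0.04935895859354644 y ends -0.3435130170893874 0.2759205045288087
 hang foot n 61 x [-0.0422 -0.0106] y [0.1625 0.1687 0.1755] z [0.0242 0.0786]
 board ((0.539353609085083, 0.1566772609949112), (0.04451809823513031, 0.05743366479873657), 4.879940509796143) 
 corners (rel face, along)
 [[-0.0911  0.1337]
 [-0.0916  0.0762]
 [-0.0471  0.0758]
 [-0.0466  0.1332]]
top front f: 0.6154176893140287 slope deg -0.04561716766344392 n 17 w 0.05116554136029394 y ends -0.3389069846005709 0.28044515878788207
 hang foot n 87 x [-0.0404 -0.0087] y [0.1507 0.161  0.177 ] z [0.0145 0.0816]
 board ((0.5589175820350647, 0.14707404375076294), (0.09460724890232086, 0.08828622102737427), 6.7269415855407715) 
 corners (rel face, along)
 [[-0.0933  0.1364]
 [-0.0914  0.0481]
 [ 0.0032  0.0502]
 [ 0.0013  0.1385]]
```

View pics/c11.png

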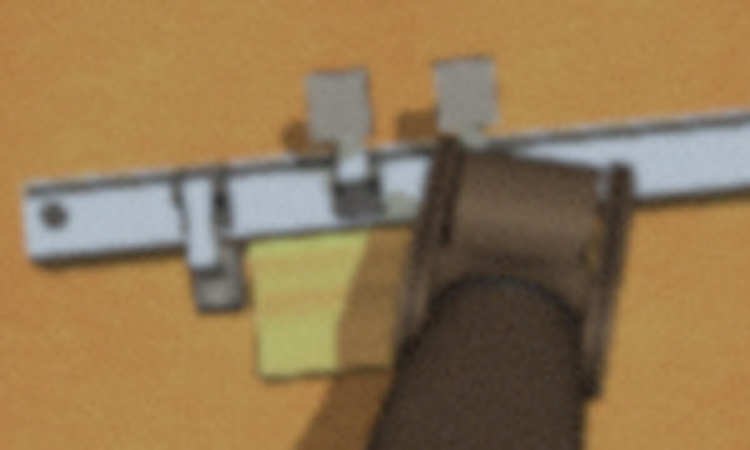

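The gap is now about 5 mm (crop x 245 to 252), and the force is steady at 6 N with no contact yet. I creep at 1 mm per row and watch the force.

Request:
{"op": "play_rows", "data": {
  "series": [0.41,0.001,0,0,0,0,0,0.41,0.002,0,0,0,0,0,0.41,0.003,0,0,0,0,0]
}}

```text
time_s: 17.42
position: [0.563, 0.0124, 0.0274]
orientation: [0.001, 0.673, 0.74, -0.0]
wrist_force: [1.0, -6.9, 5.3]
grip_width: 0.0504
```

Request:
{"op": "play_rows", "data": {
  "series": [0.41,0.001,0,0,0,0,0,0.41,0.002,0,0,0,0,0]
}}

```text
time_s: 17.68
position: [0.5628, 0.0144, 0.0274]
orientation: [0.001, 0.673, 0.74, -0.0]
wrist_force: [-0.1, -5.8, 5.1]
grip_width: 0.0506
```

Request:
{"op": "play_rows", "data": {
  "series": [0.41,0.001,0,0,0,0,0,0.41,0.002,0,0,0,0,0]
}}

```text
time_s: 17.92
position: [0.5628, 0.0148, 0.0274]
orientation: [0.002, 0.672, 0.74, -0.001]
wrist_force: [0.1, -13.3, 3.2]
grip_width: 0.0503
```

Request:
{"op": "play_rows", "data": {
  "series": [0.41,0.001,0,0,0,0,0,0.41,0.002,0,0,0,0,0]
}}

```text
time_s: 18.18
position: [0.5628, 0.015, 0.0275]
orientation: [0.003, 0.672, 0.74, -0.002]
wrist_force: [1.2, -19.0, 3.1]
grip_width: 0.0503
```

```bash
python3 st.py ; python3 -c "
import meas;meas.run(10)
from meas import *
m=cv2.imread('pics/top_10.png')[120:210,180:330];cv2.imwrite('pics/c12.png',cv2.resize(m,None,fx=5,fy=5,interpolation=2))"
```

```text
t 18.175 p [0.5628 0.015  0.0275] yang 5.531344218154976 F [  1.233  -19.0472   3.0648] g 0.05033740758310448 q [-0.1504  0.3328  1.978  -0.0104  0.8281 -0.2399] zx [ 0.0016 -0.008  -1.    ]
scene front f: 0.6208745657735089 slope deg 0.006174435644389003 n 18 w 0.049413180022405134 y ends -0.3435130170893874 0.2759205045288087
 hang foot n 62 x [-0.0416 -0.0101] y [0.1622 0.1689 0.1754] z [0.0212 0.0794]
 board ((0.5388702154159546, 0.16267061233520508), (0.044451870024204254, 0.0558243952691555), 5.123033046722412) 
 corners (rel face, along)
 [[-0.0911  0.1388]
 [-0.0914  0.083 ]
 [-0.0469  0.0827]
 [-0.0466  0.1385]]
top front f: 0.6153763319610938 slope deg -0.01928134413115202 n 17 w 0.05119757143855874 y ends -0.3389069846005709 0.28044515878788207
 hang foot n 89 x [-0.0404 -0.0079] y [0.1502 0.1602 0.1767] z [0.0126 0.0837]
 board ((0.5580403804779053, 0.15534740686416626), (0.09382860362529755, 0.0824272483587265), 5.662184715270996) 
 corners (rel face, along)
 [[-0.0922  0.1427]
 [-0.0919  0.0603]
 [ 0.002   0.0606]
 [ 0.0017  0.143 ]]
```

View pics/c12.png

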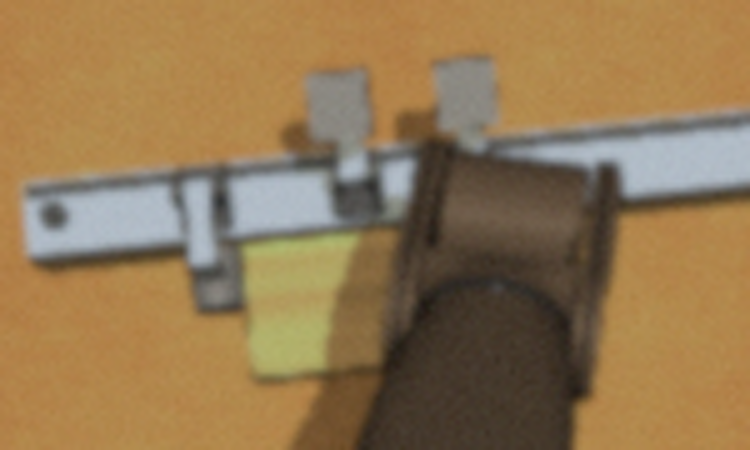

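The force jumped from 6 to 19 N and the board stopped against the round foot (top crop x=243, no gap). I back off and lift clear.

Request:
{"op": "play_rows", "data": {
  "series": [0.41,-0.006,0,0,0,0,0,0.41,-0.015,0,0,0,0,0,0.41,-0.03,0,0,0,0,0,0.41,-0.05,-0.02,-0.01,0,0,0,0.41,-0.07,-0.05,-0.05,0,0,0,0.41,-0.1,-0.08,-0.09,0,0,0,0.41,-0.15,-0.08,-0.14,0,0,0,0.41,-0.2,-0.08,-0.18,0,0,0]
}}

```text
time_s: 19.27
position: [0.4999, -0.1809, 0.2022]
orientation: [0.0, 0.673, 0.74, 0.0]
wrist_force: [0.8, -0.7, 0.5]
grip_width: 0.0502
```

Request:
{"op": "play_rows", "data": {
  "series": [0.41,-0.04,0,0,0,0,0,0.41,-0.08,0,0,0,0,0,0.41,-0.12,0,0,0,0,0,0.41,-0.12,0,0,0,0,0]
}}

```text
time_s: 19.77
position: [0.5114, -0.3018, 0.2003]
orientation: [-0.0, 0.674, 0.739, 0.0]
wrist_force: [-0.0, 1.3, -0.8]
grip_width: 0.0503
```

```bash
python3 st.py ; python3 -c "
import meas;meas.run(11)
from meas import *
m=cv2.imread('pics/top_11.png')[110:210,180:330];m2=cv2.imread('pics/scene_11.png')[190:330,170:370];cv2.imwrite('pics/c13.png',np.hstack([cv2.resize(m,(400,280),interpolation=2),cv2.resize(m2,(400,280),interpolation=2)]))"
```

```text
t 19.775 p [ 0.5114 -0.3018  0.2003] yang 5.248864214952784 F [-0.0017  1.2897 -0.8085] g 0.05026936399980704 q [-0.7039  0.1554  1.8259  0.0001  1.1607 -0.7956] zx [-0.0003  0.0003 -1.    ]
scene front f: 0.6208939352389568 slope deg 0.008410278005096812 n 19 w 0.04935895859354644 y ends -0.3435130170893874 0.2759205045288087
 hang foot n 61 x [-0.0411 -0.0108] y [0.1627 0.1688 0.1757] z [0.0268 0.0721]
 board ((0.5443256497383118, 0.10659153014421463), (0.0452975295484066, 0.16851072013378143), 5.125535488128662) 
 corners (rel face, along)
 [[-0.0911  0.1388]
 [-0.092  -0.0297]
 [-0.0467 -0.03  ]
 [-0.0458  0.1385]]
top front f: 0.6151652814034481 slope deg -0.06750893021532522 n 24 w 0.05121467990828693 y ends -0.3389069846005709 0.28044515878788207
 hang foot n 87 x [-0.04   -0.0098] y [0.1504 0.1609 0.1772] z [0.0127 0.0843]
 board ((0.5618783831596375, 0.11298549175262451), (0.09514941275119781, 0.17245233058929443), 4.991661071777344) 
 corners (rel face, along)
 [[-0.092   0.1457]
 [-0.0934 -0.0267]
 [ 0.0018 -0.0275]
 [ 0.0032  0.145 ]]
```

View pics/c13.png

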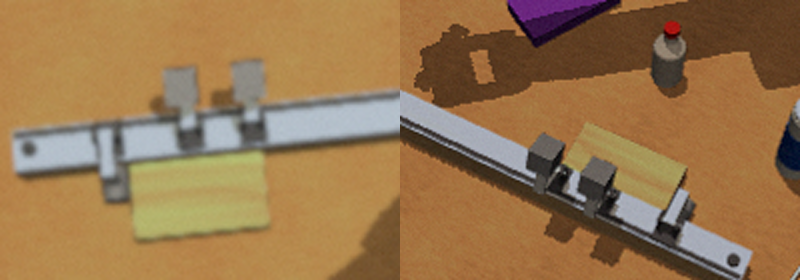

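Both views show the board flush with the fence: its front side is 91 to 93 mm from the face at both ends, and its left end is against the hanging round foot. The cubes are folded back and the robot is well clear, so I'm handing in.

```bash
python3 -c "
from workcell import bot
print(bot.close_job())"
```

```text
the job is handed in; nothing more can be done
None
```

The round-footed stop, the leftmost of the three, is flipped over and hangs in front of the fence. The board is pushed flush along the fence and up against the round foot. I handed the job in at about 20 s; no verdict is reported.

- **Flip:** I pushed the foot over from behind with closed fingers. Partway through, the foot lifted the fingertip about 14 mm with 20 N upward. I eased off and pushed on, and the arm then fell by itself into the hanging position.
- **Board:** I squared it to the fence with two open fingers, and the force rose to 13 N at contact. I then pushed it 0.30 m along the fence by its right end until it met the foot, where the force jumped from 6 to 19 N and the board stopped.

**Last checks, with the arm clear:**
- The board's front side is 91 to 93 mm from the fence face at both ends, against its 92 mm width.
- Its left end measured 0.139 m along the fence in the scene camera and 0.145 m in the top camera, against about 0.141 m expected for the foot's side. The pictures show no gap.
- The round stop hangs, and both square stops are folded back.
- The spray can, glue bottle, screwdriver and offcut were never touched. I checked them only by eye in the pictures and did not re-measure them at the end.

The two cameras disagree by about 5 mm on where the fence face is. I used their mean, and the contact force confirmed it to within 1 mm.

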